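Close up the lock tray and pack the last lock

TASK

The plywood tray on the locksmith's bench should hold three things in a row, but the lock case and the round tin in it stand apart and leave no gap wide enough for the third. Slide them along inside the tray, without lifting them, until there is one gap wide enough, then fetch the deadlock with the thumb-turn from the bench and lower it, without dropping it, into that gap, so that all three stand upright and flat on the tray's floor. Leave the bottle, the tub and the screwdriver where they are.

Things in the scene. Friction and masses are not known exactly. Their poses are not given: they have to be found in the camera images.
- tray: open plywood tray fixed to the bench, outside 96 (its x) by 216 (its y) by 46 high, walls and floor 6 thick: inside 84 by 204, 40 deep. Origin: centre of its underside, so its inner floor is 6 above the origin; z up. The things in it stand in a row along its y axis; the row has 8 mm to spare when all three are in
- case: plain grey lock case, a block 76 (x) by 68 (y) by 48 high with a flat top with a small brass disc, no handle; 0.4 to 0.8 kg. Starts in the tray, 68 side along the tray's y, near one end (either one), 6 to 12 mm from the end wall. Origin: centre of its underside
- tin: round aluminium tin with a closed lid, diameter 68, 52 high; 0.3 to 0.5 kg. Starts standing in the tray near the other end, 6 to 12 mm from the end wall. Origin: centre of its underside
- deadlock: steel deadlock, a block 76 (x) by 60 (y) by 44 high; on the middle of its top a thumb-turn: a narrow stem, then an upright bar 46 long (x), 18 thick (y), from 58 to 96 mm above the underside; 0.4 to 0.7 kg. Starts upright on the bench, left or right of the tray. Fits the tray only with its x along the tray's x, either way round. Origin: centre of its underside
- oil: black plastic bottle, diameter 52, 120 high, standing on the bench on the side of the tray where the deadlock is not; leave it alone. Origin: centre of its underside
- tub: open red plastic tub, diameter 84 at the rim, 60 high, beyond the tray; leave it alone. Origin: centre of its underside
- screwdriver: screwdriver, 190 long, lying on the bench beyond the tray; leave it alone. Origin: on its underside, x along its length
Not all that is in view belongs to the job. Leave any pink or turquoise look-alike of the deadlock alone.

How it is judged:
On the way:
1. the case and the tin have been slid along until one gap in the tray is wide enough for the deadlock, which is still outside the tray ((horizontal distance between case and tin above 0.1295 m or y of each of case, tin in the frame of tray above -0.007 m or y of each of case, tin in the frame of tray below 0.007 m) and horizontal distance between deadlock and tray above 0.13 m), for 0.2 s.
At the end, for the whole second after the job is handed in: the lock case, the tin and the deadlock all stand inside the tray, each upright within about 3 degrees, its underside within 4 mm of the tray's inner floor, and at rest (x of case in the frame of tray between -0.03 and 0.03 m and y of case in the frame of tray between -0.085 and 0.085 m and z of case in the frame of tray between 0.002 and 0.01 m and angle between each of case, tin, deadlock's own z axis and vertical below 0.06 rad and linear speed of each of case, tin, deadlock below 0.02 m/s and x of tin in the frame of tray between -0.03 and 0.03 m and y of tin in the frame of tray between -0.085 and 0.085 m and z of tin in the frame of tray between 0.002 and 0.01 m and x of deadlock in the frame of tray between -0.03 and 0.03 m and y of deadlock in the frame of tray between -0.085 and 0.085 m and z of deadlock in the frame of tray between 0.002 and 0.01 m); the robot touches nothing.
It fails at once if the lock case or the tin is lifted more than 20 mm off the tray's floor (z of any of case, tin in the frame of tray above 0.026 m).
It fails at once if the lock case or the tin is tipped by more than 35 degrees (angle between any of case, tin's own z axis and vertical above 0.6 rad).
It fails at once if the deadlock is dropped (falls free faster than 0.6 m/s, about 18 mm) (linear speed of deadlock above 0.6 m/s and contact force between deadlock and the fingers below 0.05 N).
It fails at once if the bottle, tub or screwdriver is moved more than 30 mm (distance of any of oil, tub, screwdriver from where it was at the start of the episode above 0.03 m).
It also fails if it takes over 51 s, if anything falls off the work surface, if the arm or the gripper's body presses on something with over 40 N, if the wrist force passes 120 N, or if a joint passes its speed limit or range.

ROBOT

A 6-joint arm with a two-finger parallel gripper is mounted at the origin on the work surface. World frame = base frame: x ahead of the robot, y to its left, z up, the work surface at z = 0. Lengths are in m, angles in rad, forces in N, time in s.
With the tool pointing down it reaches from about 0.25 to 0.775 m from the base axis. Payload 4 kg.
Tool frame: the origin (TCP) lies at the very end of the fingers, on their centre line; the grasp point (between the pads) lies 19 mm behind it (robot.hold_point_z is the distance from the TCP to the grasp point, in m); z points along the fingers, y is the line along which they close (so a half turn about z gives the same grasp; the last joint's range is limited). The gripper opens to 94 mm and grips with 3 to 60 N. Pads are 16 mm wide; open, the fingers measure 119 mm over their backs; the gripper's body (75 mm by 177 mm) begins 78 mm behind the grasp point.
Start: joints at [1.149, 0.087, 1.371, -0, 1.684, -0.103], TCP at [0.172, 0.522, 0.206] pointing down, gripper open.
Joint ranges: [-3.1, 3.1], [-0.76, 2.03], [0.27, 2.55], [-1.08, 4.22], [0.17, 2.65], [-2.57, 2.57]. Speed limits (rad/s): [2.79, 2.79, 3.14, 3.14, 3.14, 3.14].

INTERFACE

Orientations are given as [roll, pitch, yaw] about the fixed x, y, z axes, in that order (R = Rz(yaw) Ry(pitch) Rx(roll)).
In Python, from bench import robot gives the robot as it stands.
- The arm moves only by the tool carry_out, never from a script. Its argument "steps" is a list of rows, each a list of 3 entries, a list of its own where there are three numbers: the shift along the tool's x, y, z in m, then the turn about the tool's z in units of 10 degrees (1.0 is 10 degrees), then the closure, from -1 (fully open) to 1 (shut). In form: [[[tx, ty, tz], roll, jaw], ...]. A call has 1 to 10 rows; each row is the pose to reach, as a shift and turn from the pose commanded when the call began, along the tool's axes at that moment; what a row does not reach only later rows make up. A row lasts 1/8 s, in which the tool goes at most 62.5 mm and 10.7 degrees, less where a joint would pass 70% of its speed; a pose out of reach is approached as far as the arm can. A call with a gripper value outside its range is refused whole. The fingers move at their own pace and stop on an object; the grip force is fixed at half the most. Time passes only in rows, so rows that repeat a pose let the fingers close. It gives the time, the measured TCP pose, the force, the opening and the grip force at its end, in the units of the state.
- robot.get_obs(): the state, without advancing time (a new reading comes with each control period).
- robot.snapshot(name): name is "scene" or "top" or "wrist"; returns a dict with "image" (384x512x3 uint8, red, green, blue), "z_map" (384x512 float32, m along the optical axis (not along the pixel's ray), 0 where there is no reading), "mtx" (3x3 intrinsics, pixels), "R" (3x3) and "t" (3): a world point X has camera coordinates R X + t. Camera axes: x right, y down, z forward; pixel columns grow to the right and rows downward; lengths in m; the calibration is good to about 2 mm. A picture is of the moment at which its call begins.
- robot.close_job(): hands the job in; it is judged then, once.
The state is a dict: "time": time; "joint_positions": joint angles; "qvel": joint speeds; "joint_torque": joint torques, N m; "tool_pos": TCP position; "ee_rot": TCP orientation; "wrist_force": force on the tool from outside, world axes, zero at the start; "wrist_torque": the same for the moment, N m; "width": finger opening in m; "finger_force": force on a finger pad.
Only numpy, scipy, OpenCV 4.12 (cv2) and the standard library are available. Lean on these libraries where they do the work, as an engineer would, in place of code of your own. Each camera call takes 0.05 s, during which the arm holds its last target. There are 200 camera calls.

## Working session

There is one attempt and no reset: what is moved stays moved. The work goes in short steps, Python scripts to look and compute and a tool call to move; the robot and the scene stay as the last step left them, time stands still between calls to the robot, and variables do not carry over. Pictures are saved under pics/ and viewed, at most 10 in all, crops included, and the job is handed in when it is done.

Besides the shell and the picture viewer there is one more tool, called after ">>>" by a JSON object that holds its "api" and its "payload". carry_out: Moves the arm, as the interface text tells. Its arguments: {"type":"object","properties":{"steps":{"type":"array","items":{"type":"array"}}},"required":["steps"]}

```bash
mkdir -p pics; cat > h.py <<'E'
import numpy as np,cv2
from bench import robot
def pts(s):
    z=s["z_map"];v,u=np.mgrid[:z.shape[0],:z.shape[1]]
    K=s["mtx"];c=np.stack([(u-K[0,2])/K[0,0]*z,(v-K[1,2])/K[1,1]*z,z],-1)
    P=(c-s["t"])@s["R"]; P[z==0]=np.nan
    return P
def save(s,n): cv2.imwrite(f"pics/{n}.png",s["image"][:,:,::-1])
E
python3 - <<'E'
from h import *
for n in("top","scene"):
    s=robot.snapshot(n);save(s,n);np.savez(n,**s)
print(robot.get_obs())
E
```

```text
{'time': 0.1, 'joint_positions': array([ 1.14886139e+00,  8.78757575e-02,  1.37207716e+00, -8.34336804e-06,
        1.68359097e+00, -1.03059937e-01]), 'qvel': array([-0.00096163, -0.00054353, -0.00171801,  0.00067985,  0.00034393,
       -0.00080073]), 'joint_torque': array([ 2.26319244e-03, -3.41248477e+01, -3.03303480e+01,  7.20658503e-02,
        3.03655188e-02, -9.84904113e-05]), 'tool_pos': array([0.17221094, 0.521834  , 0.2044373 ]), 'ee_rot': array([-3.13965092e+00, -1.92489742e-04,  2.82271654e+00]), 'wrist_force': array([-0.37160535, -0.14340572,  0.09744731]), 'wrist_torque': array([-0.06192694, -0.02548535,  0.01341268]), 'finger_force': 0.0, 'width': 0.09402958468775038}
```

View pics/top.png

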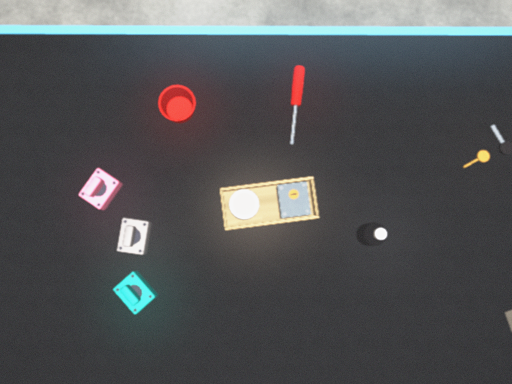

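View pics/scene.png

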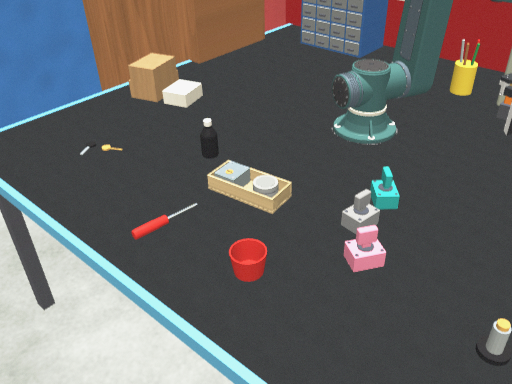

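Top view: tray around (269,203), with the tin at (244,204) and the case at (295,200). The grey deadlock is at (133,236), between the pink and turquoise look-alikes; the bottle is at (375,234).

```bash
cat > m.py <<'E'
from h import *
s=dict(np.load("top.npz"));P=pts(s)
def rect(box,zl,zh,name):
    u0,v0,u1,v1=box;Q=P[v0:v1,u0:u1].reshape(-1,3);Q=Q[(Q[:,2]>zl)&(Q[:,2]<zh)]
    r=cv2.minAreaRect((Q[:,:2]*1000).astype(np.float32));b=cv2.boxPoints(r)
    print(name,len(Q),"c",np.round(r[0],1),"size",np.round(r[1],1),"ang",round(r[2],1),"zmed",np.nanmedian(Q[:,2]).round(4),"mean",Q.mean(0).round(4))
rect((212,170,326,236),.03,.07,"tray")
rect((226,186,264,222),.0535,.07,"tin")
rect((273,178,318,220),.050,.07,"case")
rect((112,214,154,258),.03,.05,"dead body")
rect((112,214,154,258),.08,.11,"dead bar")
rect((75,165,125,215),.03,.11,"pink")
rect((108,268,160,318),.03,.11,"turq")
rect((355,220,390,247),.03,.13,"oil")
rect((155,80,200,125),.03,.13,"tub")
print(s["R"],s["t"],s["mtx"])
E
python3 m.py
```

```text
tray 2536 c [525.4 -42.1] size [ 96.4 215.5] ang 7.0 zmed 0.0534 mean [ 0.5275 -0.0492  0.0518]
tin 693 c [523.   15.1] size [65.3 65.6] ang 89.4 zmed 0.058 mean [0.5222 0.0153 0.0581]
case 974 c [ 531. -105.] size [87.7 81.3] ang 7.6 zmed 0.0538 mean [ 0.5319 -0.0983  0.054 ]
dead body 681 c [452.1 265.9] size [61.3 75.9] ang 81.1 zmed 0.0435 mean [0.4518 0.2619 0.0433]
dead bar 197 c [452.  265.7] size [18.2 45.6] ang 79.4 zmed 0.0942 mean [0.4519 0.2646 0.0937]
pink 921 c [561.1 345.4] size [62.3 76.2] ang 55.4 zmed 0.0447 mean [0.5587 0.3398 0.0558]
turq 963 c [326.6 261.2] size [76.2 60.8] ang 41.5 zmed 0.0445 mean [0.3282 0.2575 0.0553]
oil 515 c [ 452.8 -272.1] size [50.1 48.7] ang 1.9 zmed 0.084 mean [ 0.4524 -0.2653  0.0858]
tub 447 c [754.9 167.8] size [82.8 81.6] ang 70.5 zmed 0.0541 mean [0.7636 0.1709 0.0507]
[[-0.00711494 -0.99967056  0.02466054]
 [-0.99462071  0.00452616 -0.10348503]
 [ 0.10333932 -0.02526418 -0.99432525]] [0.00775398 0.55979624 1.11926494] [[495.99170195   0.         247.78408947]
 [  0.         495.99170195 188.41014273]
 [  0.           0.           1.        ]]
```

```bash
cat >> h.py <<'E'
def go(x,y,z,ydeg):
    "tool shift and roll to reach TCP x,y,z with closing axis at world angle ydeg (tool down)"
    o=robot.get_obs();yaw=o["ee_rot"][2];t=np.array([x,y,z])-o["tool_pos"]
    R=np.array([[np.cos(yaw),np.sin(yaw),0],[np.sin(yaw),-np.cos(yaw),0],[0,0,-1]])
    d=(ydeg-(np.degrees(yaw)-90)+90)%180-90
    print("shift",(R.T@t).round(4),"roll",round(-d/10,3))
E
python3 -c "
from h import *
go(.525,-.042,.204,97)"
```

```text
shift [-5.118e-01 -4.248e-01  4.000e-04] roll -2.527
```

>>> {"api": "carry_out", "payload": {"steps": [[[-0.512,-0.425,0],-2.53,1],[[-0.512,-0.425,0],-2.53,1],[[-0.512,-0.425,0],-2.53,1],[[-0.512,-0.425,0],-2.53,1],[[-0.512,-0.425,0],-2.53,1],[[-0.512,-0.425,0],-2.53,1],[[-0.512,-0.425,0],-2.53,1],[[-0.512,-0.425,0],-2.53,1],[[-0.512,-0.425,0],-2.53,1],[[-0.512,-0.425,0],-2.53,1]]}}

```text
time: 1.35
tool_pos: [0.5, -0.0022, 0.2051]
ee_rot: [3.141, -0.0, -3.019]
wrist_force: [0.1, 1.4, 0.6]
width: 0.0011
finger_force: 0.0
```

```bash
python3 -c "
from h import *
print(robot.get_obs()['joint_positions']);go(.525,-.042,.204,97)"
```

```text
[-1.18197596e-01 -2.41923066e-02  1.48597384e+00  5.12473218e-04
  1.68012442e+00 -1.81131078e+00]
shift [-0.0199 -0.0425  0.0011] roll 0.001
```

>>> {"api": "carry_out", "payload": {"steps": [[[-0.02,-0.042,0],0,1],[[-0.02,-0.042,0],0,1],[[-0.02,-0.042,0],0,1]]}}

```text
time: 1.72
tool_pos: [0.5239, -0.039, 0.2049]
ee_rot: [3.14, -0.001, -3.019]
wrist_force: [-0.5, 0.5, -0.3]
width: 0.0001
finger_force: 0.0
```

```bash
python3 - <<'E'
from h import *
s=robot.snapshot("wrist");save(s,"w1");np.savez("w1",**s)
print(robot.get_obs()["tool_pos"],robot.get_obs()["width"]);go(.525,-.042,.025,97)
E
```

```text
[ 0.52389728 -0.03854272  0.20529128] 0.0007542930735265853
shift [-0.0007 -0.0036  0.1803] roll 0.009
```

View pics/w1.png

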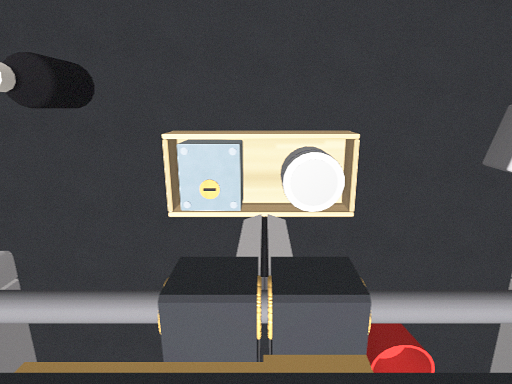

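The wrist view is well aligned with the tray. The case is at (210,178) and the tin at (313,182), with the gap between them at x≈242–282. Measuring it now.

```bash
cat >> h.py <<'E'
def top(P,box,zl,zh,name):
    u0,v0,u1,v1=box;Q=P[v0:v1,u0:u1].reshape(-1,3);Q=Q[(Q[:,2]>zl)&(Q[:,2]<zh)]
    r=cv2.minAreaRect((Q[:,:2]*1000).astype(np.float32))
    print(name,len(Q),"c",np.round(r[0],1),"size",np.round(r[1],1),"ang",round(r[2],1),"z",np.median(Q[:,2]).round(4))
    return np.array(r[0])
def local(tc,p,a):
    a=np.radians(a);d=p-tc;return (d@[np.cos(a),np.sin(a)]).round(1),(d@[-np.sin(a),np.cos(a)]).round(1)
E
python3 - <<'E'
from h import *
P=pts(dict(np.load("w1.npz")))
t=top(P,(155,120,365,218),.04,.049,"tray")
c=top(P,(181,146,240,210),.05,.06,"case")
n=top(P,(280,152,350,212),.054,.064,"tin")
print(local(t,c,7),local(t,n,7))
E
```

```text
tray 3355 c [526.7 -42.6] size [ 95.9 216.3] ang 7.0 z 0.0457
case 3762 c [534.2 -98.6] size [72.5 65.6] ang 5.9 z 0.0543
tin 2924 c [523.7  15.2] size [66.4 66.8] ang 7.4 z 0.0586
(np.float64(0.7), np.float64(-56.5)) (np.float64(4.1), np.float64(57.7))
```

>>> {"api": "carry_out", "payload": {"steps": [[[-0.004,-0.003,0.06],0,1],[[-0.004,-0.003,0.12],0,1],[[-0.004,-0.003,0.16],0,1],[[-0.004,-0.003,0.183],0,1],[[-0.004,-0.003,0.183],0,1],[[-0.004,-0.003,0.183],0,0.6],[[-0.004,-0.003,0.183],0,0.6]]}}

```text
time: 2.65
tool_pos: [0.5301, -0.0419, 0.0245]
ee_rot: [-3.141, 0.004, -3.018]
wrist_force: [0.2, 0.0, 0.1]
width: 0.0168
finger_force: 0.0
```

>>> {"api": "carry_out", "payload": {"steps": [[[0,0,0],0,0.5],[[0,0,0],0,0.4],[[0,0,0],0,0.3],[[0,0,0],0,0.25],[[0,0,0],0,0.2],[[0,0,0],0,0.15],[[0,0,0],0,0.12],[[0,0,0],0,0.12],[[0,0,0],0,0.12]]}}

```text
time: 3.78
tool_pos: [0.5301, -0.0424, 0.024]
ee_rot: [-3.141, 0.003, -3.019]
wrist_force: [-0.4, 0.3, 5.0]
width: 0.0413
finger_force: 4.0
```

>>> {"api": "carry_out", "payload": {"steps": [[[0,0,0],0,0.4],[[0,0,0],0,0.4],[[0,0,-0.06],0,0.4],[[0,0,-0.12],0,0.4],[[0,0,-0.18],0,0.4],[[0,0,-0.18],0,0.4]]}}

```text
time: 4.53
tool_pos: [0.5317, -0.0426, 0.2089]
ee_rot: [-3.138, 0.011, -3.019]
wrist_force: [0.0, -0.0, 0.1]
width: 0.0281
finger_force: 0.0
```

```bash
python3 - <<'E'
from h import *
s=robot.snapshot("wrist");save(s,"w2");np.savez("w2",**s)
P=pts(s)
t=top(P,(155,120,365,218),.04,.049,"tray")
c=top(P,(155,120,262,214),.052,.057,"case")
n=top(P,(262,120,365,214),.0565,.064,"tin")
print(local(t,c,7),local(t,n,7))
go(.452,.2657,.20,80.5)
E
```

```text
tray 3120 c [526.6 -42.4] size [ 95.9 216.3] ang 7.1 z 0.0457
case 4056 c [ 534.9 -108.9] size [75.6 67.9] ang 7.1 z 0.0543
tin 2859 c [522.6  23.8] size [66.3 66.8] ang 30.9 z 0.0586
(np.float64(0.1), np.float64(-67.0)) (np.float64(4.0), np.float64(66.2))
shift [0.0398 0.3153 0.005 ] roll 1.653
```

View pics/w2.png

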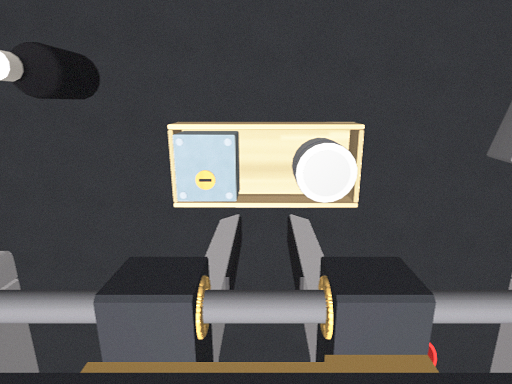

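The case is now at (205,168), by the left wall, and the tin is at (326,172). Their spacing is 133 mm and the gap about 65 mm. On to the deadlock.

>>> {"api": "carry_out", "payload": {"steps": [[[0.04,0.315,0.005],1.65,-1],[[0.04,0.315,0.005],1.65,-1],[[0.04,0.315,0.005],1.65,-1],[[0.04,0.315,0.005],1.65,-1],[[0.04,0.315,0.005],1.65,-1],[[0.04,0.315,0.005],1.65,-1],[[0.04,0.315,0.005],1.65,-1],[[0.04,0.315,0.005],1.65,-1]]}}

```text
time: 5.58
tool_pos: [0.4508, 0.2642, 0.1965]
ee_rot: [-3.14, -0.001, 2.974]
wrist_force: [0.0, -0.8, 0.2]
width: 0.0938
finger_force: 0.0
```

```bash
python3 - <<'E'
from h import *
s=robot.snapshot("wrist");save(s,"w3");np.savez("w3",**s)
P=pts(s)
top(P,(200,80,330,240),.09,.102,"bar")
top(P,(200,80,330,240),.035,.05,"body")
print(robot.get_obs()["tool_pos"])
E
```

```text
bar 870 c [453.  266.1] size [17.3 44.7] ang 81.1 z 0.0957
body 3399 c [446.4 266.6] size [209.4  82.8] ang 11.8 z 0.0441
[0.4509866  0.26410433 0.19692867]
```

View pics/w3.png

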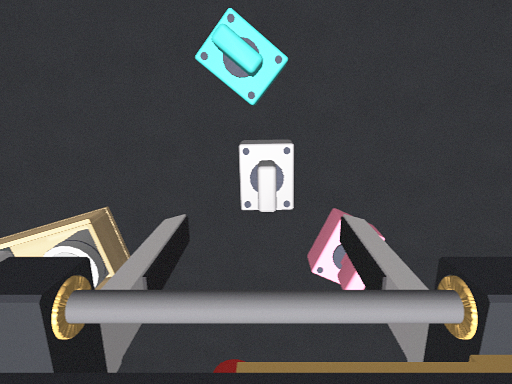

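The grey deadlock's bar is at (267,187), centred between the open fingers, and the look-alikes are clear of them.

```bash
python3 -c "
from h import *
go(.453,.2661,.063,81)"
```

```text
shift [-0.0017  0.0023  0.1339] roll -0.061
```

>>> {"api": "carry_out", "payload": {"steps": [[[-0.002,0.002,0.05],-0.06,-1],[[-0.002,0.002,0.1],-0.06,-1],[[-0.002,0.002,0.134],-0.06,-1],[[-0.002,0.002,0.134],-0.06,-1],[[-0.002,0.002,0.134],-0.06,0.5],[[-0.002,0.002,0.134],-0.06,1],[[-0.002,0.002,0.134],-0.06,1],[[-0.002,0.002,0.134],-0.06,1],[[-0.002,0.002,0.134],-0.06,1]]}}

```text
time: 6.75
tool_pos: [0.4529, 0.2675, 0.0638]
ee_rot: [3.141, 0.0, 2.987]
wrist_force: [-0.6, -0.4, 0.1]
width: 0.0474
finger_force: 0.0
```

>>> {"api": "carry_out", "payload": {"steps": [[[0,0,0],0,1],[[0,0,0],0,1],[[0,0,0],0,1],[[0,0,0],0,1],[[0,0,0],0,1],[[0,0,0],0,1]]}}

```text
time: 7.5
tool_pos: [0.4527, 0.2668, 0.0633]
ee_rot: [-3.141, -0.0, 2.987]
wrist_force: [0.1, -2.6, -0.7]
width: 0.0179
finger_force: 30.0
```

>>> {"api": "carry_out", "payload": {"steps": [[[0,0,-0.03],0,1],[[0,0,-0.07],0,1],[[0,0,-0.11],0,1],[[0,0,-0.11],0,1]]}}

```text
time: 8.0
tool_pos: [0.4545, 0.2687, 0.1758]
ee_rot: [3.137, 0.005, 2.987]
wrist_force: [0.8, 0.1, -6.8]
width: 0.0179
finger_force: 30.0
```

```bash
python3 -c "
from h import *
o=robot.get_obs();print(o['tool_pos'],o['finger_force'],o['wrist_force'])
go(.5267,-.0428,.175,97)"
```

```text
[0.45448741 0.26868259 0.17584762] 29.994793832302094 [ 0.81279016  0.08240574 -6.7719108 ]
shift [-0.1193 -0.2967  0.0008] roll -1.585
```

>>> {"api": "carry_out", "payload": {"steps": [[[-0.02,-0.05,0],-0.3,1],[[-0.04,-0.1,0],-0.6,1],[[-0.06,-0.15,0],-0.9,1],[[-0.08,-0.2,0],-1.2,1],[[-0.1,-0.245,0],-1.4,1],[[-0.112,-0.28,0],-1.58,1],[[-0.119,-0.297,0],-1.58,1],[[-0.119,-0.297,0],-1.58,1],[[-0.119,-0.297,0],-1.58,1]]}}

```text
time: 9.12
tool_pos: [0.5241, -0.0429, 0.1724]
ee_rot: [3.14, -0.002, -3.019]
wrist_force: [0.1, -0.4, -6.0]
width: 0.0176
finger_force: 30.0
```

```bash
python3 - <<'E'
from h import *
s=robot.snapshot("wrist");save(s,"w4");np.savez("w4",**s)
s2=robot.snapshot("top");np.savez("t4",**s2)
print(robot.get_obs()["tool_pos"],robot.get_obs()["ee_rot"]);go(.5267,-.0428,.175,97)
P=pts(s);t=top(P,(120,100,400,380),.04,.049,"tray")
E
```

```text
[ 0.5244305  -0.04292607  0.17318135] [ 3.14061040e+00 -2.86383375e-04 -3.01870948e+00]
shift [-0.0023 -0.0002 -0.0018] roll 0.004
tray 3006 c [526.9 -42.2] size [ 96.5 216.6] ang 7.0 z 0.0458
```

View pics/w4.png

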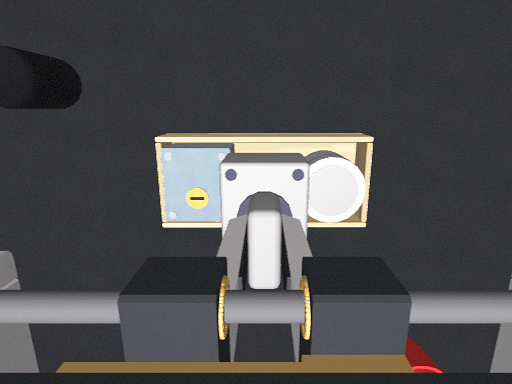

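The deadlock hangs upright above the gap, with its body's far edge at row 155. Measuring the held body against the gap.

```bash
python3 - <<'E'
from h import *
P=pts(dict(np.load("w4.npz")))
b=top(P,(205,140,325,250),.148,.16,"body")
c=top(P,(155,120,262,228),.052,.057,"case")
n=top(P,(262,120,372,228),.0575,.064,"tin")
tc=np.array([526.8,-42.4])
print(local(tc,b,7),local(tc,c,7),local(tc,n,7))
Q=P[140:250,205:325].reshape(-1,3);Q=Q[(Q[:,2]>.148)&(Q[:,2]<.16)];A=np.c_[Q[:,:2],np.ones(len(Q))];print("tilt",np.linalg.lstsq(A,Q[:,2],rcond=None)[0])
a=np.radians(7);d=Q[:,:2]*1000-tc
print("x",np.percentile(d@[np.cos(a),np.sin(a)],[.5,99.5]),"y",np.percentile(d@[-np.sin(a),np.cos(a)],[.5,99.5]))
E
```

```text
body 4397 c [513.3 -44.3] size [55.2 60.1] ang 7.0 z 0.1534
case 4269 c [ 535.4 -109. ] size [75.5 67.9] ang 7.0 z 0.0543
tin 2868 c [521.7  29.1] size [66.7 55.6] ang 9.3 z 0.0588
(np.float64(-13.6), np.float64(-0.2)) (np.float64(0.4), np.float64(-67.1)) (np.float64(3.7), np.float64(71.6))
tilt [0.01355995 0.00499097 0.14680168]
x [-40.96663673   8.97168612] y [-29.88061575  29.49043567]
```

>>> {"api": "carry_out", "payload": {"steps": [[[-0.003,0,0],0,1],[[-0.003,0,0.015],0,1],[[-0.003,0,0.03],0,1],[[-0.003,0,0.042],0,1],[[-0.003,0,0.05],0,1],[[-0.003,0,0.058],0,1],[[-0.003,0,0.066],0,1],[[-0.003,0,0.074],0,1],[[-0.003,0,0.08],0,1],[[-0.003,0,0.08],0,1]]}}

```text
time: 10.48
tool_pos: [0.5272, -0.044, 0.0928]
ee_rot: [3.141, -0.001, -3.021]
wrist_force: [-0.3, 0.1, -6.1]
width: 0.0181
finger_force: 30.0
```

Free of contact so far, with about 23 mm left to go.

>>> {"api": "carry_out", "payload": {"steps": [[[0,0,0.006],0,1],[[0,0,0.012],0,1],[[0,0,0.017],0,1],[[0,0,0.02],0,1],[[0,0,0.022],0,1],[[0,0,0.022],0,1]]}}

```text
time: 11.22
tool_pos: [0.5276, -0.0441, 0.0714]
ee_rot: [3.141, -0.0, -3.021]
wrist_force: [0.3, 0.5, -6.1]
width: 0.0181
finger_force: 30.0
```

>>> {"api": "carry_out", "payload": {"steps": [[[0,0,0.001],0,1],[[0,0,0.002],0,1],[[0,0,0.003],0,1],[[0,0,0.003],0,1]]}}

```text
time: 11.72
tool_pos: [0.5279, -0.0441, 0.07]
ee_rot: [-3.141, 0.001, -3.02]
wrist_force: [-4.2, 0.5, 3.5]
width: 0.0178
finger_force: 30.0
```

Contact came at the expected floor height, so release and retreat.

>>> {"api": "carry_out", "payload": {"steps": [[[0,0,0],0,0.5],[[0,0,0],0,0.2],[[0,0,0],0,0.2],[[0,0,-0.02],0,0.2],[[0,0,-0.06],0,0.2],[[0,0,-0.11],0,0.2],[[0,0,-0.14],0,0.2],[[0,0,-0.14],0,0.2]]}}

```text
time: 12.72
tool_pos: [0.5294, -0.0444, 0.2116]
ee_rot: [-3.14, 0.007, -3.021]
wrist_force: [0.2, -0.5, -0.7]
width: 0.0373
finger_force: 0.0
```

```bash
python3 - <<'E'
from h import *
s=robot.snapshot("wrist");save(s,"w5")
P=pts(s)
tc=np.array([526.8,-42.4])
for n,zl,zh,bx in(("body",.0475,.0517,(225,110,305,220)),("bar",.095,.11,(225,110,305,220)),("case",.0525,.058,(155,110,250,220)),("tin",.0565,.064,(275,110,372,220))):
    print(local(tc,top(P,bx,zl,zh,n),7))
E
```

```text
body 2283 c [526.2 -45.3] size [93.4 88. ] ang 6.0 z 0.0501
(np.float64(-1.0), np.float64(-2.8))
bar 828 c [526.6 -44.4] size [45.  17.5] ang 7.3 z 0.1018
(np.float64(-0.5), np.float64(-1.9))
case 3948 c [ 534.4 -102.2] size [74.4 81.2] ang 6.9 z 0.0543
(np.float64(0.3), np.float64(-60.3))
tin 2807 c [522.6  24. ] size [66.3 66.6] ang 22.2 z 0.0586
(np.float64(3.9), np.float64(66.4))
```

View pics/w5.png

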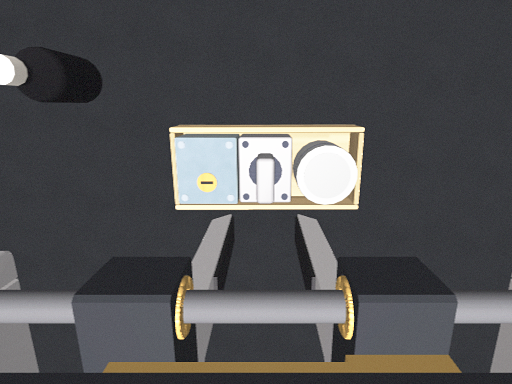

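All three stand flat in the tray: case (206,170), deadlock (265,168), tin (326,173). The top heights 0.054, 0.050 and 0.0586 m match the tray floor plus each item's height.

```bash
python3 -c "
from bench import robot
print(robot.close_job())"
```

```text
the job is handed in; nothing more can be done
None
```

The lock case, the deadlock and the tin now stand flat in a row in the tray, and the job was handed in at about 13 s of the 51 s allowed (no verdict was returned).

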